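Heft a sealed tube of variator rollers and file it as heavy or light

TASK

Somebody left a sealed tube of variator rollers on the shelf and only its weight tells whether it is a heavy or a light set: lift it just clear of the shelf, a couple of centimetres, and hold it still there for a good second to feel the load. Then file it upright in the hole of the right cup, red for heavy or yellow for light: feel for the hole without forcing, lower the tube right down to the bin floor before letting go, and leave it standing there. Leave the mirror, brake pads, spanner and fuse box alone.

Things in the scene. Friction and masses are not known exactly. Their poses are not given: they have to be found in the camera images.
- tube_mid (a point): The sealed, opaque green plastic tube with a black cap, round, 36 mm across and 120 mm tall, standing upright on the shelf; the point is its centre, 60 mm above its foot; z runs along the tube, up. Outside all tubes are the same.
- tube: The same tube; origin at the centre of its foot. Rollers sealed inside may rattle. All in all a heavy set weighs about 0.30 kg (2.6 to 3.3 N), a light one about 0.14 kg (1.2 to 1.6 N).
- heavy_bin: Blue open-topped bin with a red front tag, for heavy sets; fixed. Outside 80 (x) by 116 (y) by 60 mm high, walls and floor 4 mm; origin at the centre of its underside. A label lip sticks out 12 mm from the top of its front (-x) side. A tube filed in its cup stands on the bin floor, 4 mm above the origin.
- heavy_mid (a point): Middle of the heavy bin, 50 mm up, at the height of the flat top of its red cup block (70 x 76 x 46 mm, one upright hole 44 mm across, right through, mouth chamfered 2 mm). In x the hole is on this point; along the bin's y the block was dropped in anywhere up to 16 mm either way and its place is NOT measured: find the hole by feel or eye. It shifts only at 7 N sideways.
- light_bin: Blue open-topped bin with a yellow front tag, for light sets; fixed. Outside 80 (x) by 116 (y) by 60 mm high, walls and floor 4 mm; origin at the centre of its underside. A label lip sticks out 12 mm from the top of its front (-x) side. A tube filed in its cup stands on the bin floor, 4 mm above the origin.
- light_mid (a point): Middle of the light bin, 50 mm up, at the height of the flat top of its yellow cup block (70 x 76 x 46 mm, one upright hole 44 mm across, right through, mouth chamfered 2 mm). In x the hole is on this point; along the bin's y the block was dropped in anywhere up to 16 mm either way and its place is NOT measured: find the hole by feel or eye. It shifts only at 7 N sideways.
- mirror: Bystander: chrome scooter mirror lying flat, head 100 mm across and 16 mm thick (origin under the head's centre), stalk 140 mm long towards its +x.
- pad_a: Bystander: brake pad, 40 x 90 mm, 11 mm thick, lying flat; origin under its centre.
- pad_b: Bystander: brake pad, the other of the pair, same size.
- spanner: Bystander: steel spanner, 170 mm long along its x, lying flat.
- fuse_box: Bystander: clear plastic box of fuses, 72 x 97 x 27 mm; origin under its centre.
Things that resemble listed ones, but are neither listed nor needed, are in the scene too. Of the things that look like the tube, the smaller one is meant.

How it is judged:
By the outcome, as a careful person would: the job done as asked, in the order asked, and still so for the second after the job is handed in, with the robot touching nothing.
It also fails if it takes over 54 s, if anything falls off the work surface, if the arm or the gripper's body presses on something with over 40 N, if the wrist force passes 120 N, or if a joint passes its speed limit or range.

ROBOT

A 6-joint arm with a two-finger parallel gripper is mounted at the origin on the work surface. World frame = base frame: x ahead of the robot, y to its left, z up, the work surface at z = 0. Lengths are in m, angles in rad, forces in N, time in s.
With the tool pointing down it reaches from about 0.325 to 0.75 m from the base axis. Payload 7.6 kg.
Tool frame: the origin (TCP) lies between the finger pads; the fingertips stand 11 mm ahead of it and the grasp point (between the pads) lies 8 mm behind it; z points along the fingers, y is the line along which they close (so a half turn about z gives the same grasp; the last joint's range is limited). The gripper opens to 85 mm and grips with 20 to 120 N. Pads are 22 mm wide; open, the fingers measure 114 mm over their backs; the gripper's body (76 mm by 85 mm) begins 54 mm behind the grasp point. The pads swing forward as they close: fully open they stand 13 mm farther back than shut.
Start: joints at [-1.357, 0.052, 1.401, -0, 1.689, -0.07], TCP at [0.147, -0.504, 0.242] pointing down, gripper open.
Joint ranges: [-2.9, 2.9], [-0.91, 2.17], [0.12, 2.37], [-1.06, 4.2], [0.26, 2.73], [-2.93, 2.93]. Speed limits (rad/s): [2.57, 2.57, 3.01, 3.14, 3.14, 3.14].

INTERFACE

Orientations are given as a unit quaternion [w, x, y, z].
In Python, from station import env gives the robot as it stands. The module is installed in compiled form; this text tells all that it offers.
- The arm moves only by the tool play_rows, never from a script. Its argument "deltas" is a list of rows, each a list of 5 numbers: the opening in per cent of the stroke, from 0 (shut) to 100 (fully open), then the shift along the tool's x, y, z scaled (see below), then the turn about the tool's z scaled (see below). A call has exactly 8 rows; each row is the pose to reach, as a shift and turn from the pose commanded when the call began, along the tool's axes at that moment, turning the shorter way round; what a row does not reach only later rows make up. The controller multiplies each number of a shift by 0.2 m and each number of a turn by pi rad. A row lasts 1/8 s, in which the tool goes at most 62.5 mm and 10.7 degrees, less where a joint would pass 70% of its speed; a pose out of reach is approached as far as the arm can. A call with a number of a shift or a turn outside -1 to 1 is refused whole. A call with a gripper value outside its range is refused whole. The fingers move at their own pace and stop on an object; the grip force is fixed at half the most. Time passes only in rows, so rows that repeat a pose let the fingers close, or fill a call up. It gives the time, the measured TCP pose, the force, the opening and the grip force at its end, in the units of the state.
- env.read_state(): the state, without advancing time (a new reading comes with each control period).
- env.read_camera(name): name is "scene" or "top" or "wrist"; returns the picture (400x640x3 uint8, blue, green, red); there is no depth.
- env.camera_params(name): a dict with "mtx" (3x3 intrinsics, pixels), "world_to_cam" (4x4, takes a point from world to camera coordinates). Camera axes: x right, y up, looking along -z (the intrinsics and any distortion apply to the point x, -y, -z); pixel columns grow to the right and rows downward; lengths in m; the calibration is good to about 2 mm. A picture is of the moment at which its call begins: read the wrist's pose just before it. camera_params takes no time and is no camera call; for the wrist camera it gives the pose at the moment of the call.
- env.close_job(): hands the job in; it is judged then, once.
The state is a dict: "time": time; "joint_positions": joint angles; "qd": joint speeds; "effort": joint torques, N m; "tcp_pos": TCP position; "ee_rot": TCP orientation; "force": force on the tool from outside, world axes, zero at the start; "torque": the same for the moment, N m; "opening": finger opening in m; "grasp_force": force on a finger pad.
Only numpy, scipy, OpenCV 4.12 (cv2) and the standard library are available. Lean on these libraries where they do the work, as an engineer would, in place of code of your own. Each camera call takes 0.05 s, during which the arm holds its last target. There are 200 camera calls.

## Working session

There is one attempt and no reset: what is moved stays moved. The work goes in short steps, Python scripts to look and compute and a tool call to move; the robot and the scene stay as the last step left them, time stands still between calls to the robot, and variables do not carry over. Pictures are saved under pics/ and viewed, at most 10 in all, crops included, and the job is handed in when it is done.

Besides the shell and the picture viewer there is one more tool, called after "Call:" by a JSON object that holds its "name" and its "arguments", one argument or row to a line. play_rows: Moves the arm, as the interface text tells. Its arguments: {"type":"object","properties":{"deltas":{"type":"array","items":{"type":"array","items":{"type":"number"}}}},"required":["deltas"]}

```bash
mkdir -p pics; python3 - <<'E'
from station import env
import cv2,numpy as np
s=env.read_state();print({k:np.round(v,3) for k,v in s.items()})
for n in("scene","top"):
    cv2.imwrite(f"pics/{n}0.png",env.read_camera(n))
    p=env.camera_params(n);print(n,{k:np.round(v,4).tolist() for k,v in p.items()})
E
```

```text
{'time': np.float64(0.0), 'joint_positions': array([-1.357,  0.053,  1.402,  0.   ,  1.689, -0.07 ]), 'qd': array([ 0.002,  0.001,  0.001, -0.002,  0.001, -0.001]), 'effort': array([-0.0000e+00, -3.8166e+01, -3.6019e+01, -0.0000e+00,  6.0000e-03,
       -0.0000e+00]), 'tcp_pos': array([ 0.147, -0.504,  0.241]), 'ee_rot': array([-0.001,  0.99 ,  0.141, -0.   ]), 'force': array([-0.894,  0.714,  0.078]), 'torque': array([-0.019, -0.004,  0.006]), 'grasp_force': np.float64(0.0), 'opening': np.float64(0.085)}
scene {'mtx': [[476.7974, 0.0, 320.7491], [0.0, 476.7974, 194.8462], [0.0, 0.0, 1.0]], 'world_to_cam': [[-0.2083, 0.9781, -0.0023, 0.1181], [-0.7689, -0.1623, 0.6184, 0.3793], [0.6045, 0.1306, 0.7858, -1.6473], [0.0, 0.0, 0.0, 1.0]]}
top {'mtx': [[393.7087, 0.0, 316.6411], [0.0, 393.7087, 199.3079], [0.0, 0.0, 1.0]], 'world_to_cam': [[0.1133, -0.9936, 0.0042, -0.0481], [0.9697, 0.1115, 0.2173, -0.5292], [-0.2164, -0.0205, 0.9761, -0.9311], [0.0, 0.0, 0.0, 1.0]]}
```

View pics/scene0.png

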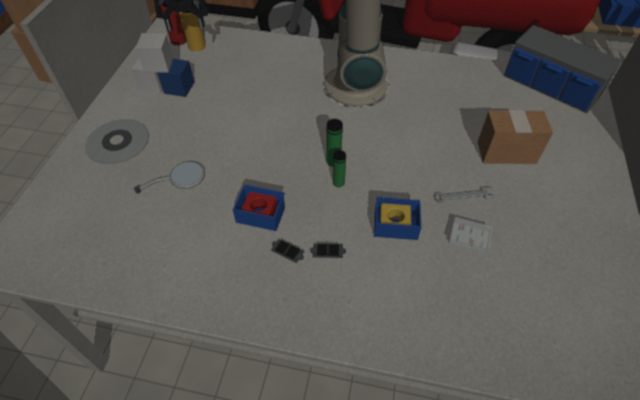

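View pics/top0.png

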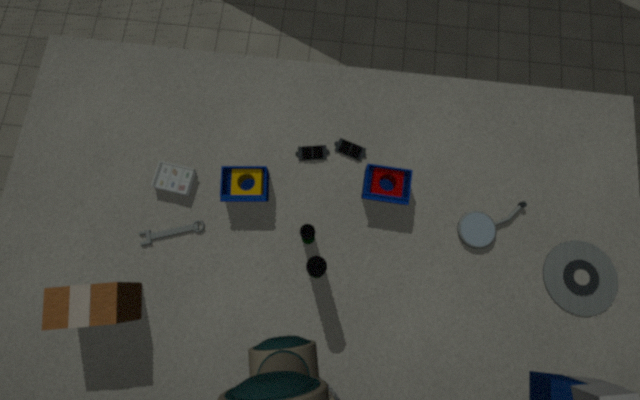

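The scene shows two green tubes: a larger one at about (334,143) and a smaller one at (340,168), which are (316,267) and (308,233) in the top view. The smaller fits, being the smaller lookalike, so I'll confirm it in a crop. The red cup is at top (387,184) and the yellow cup at top (246,182).

```bash
cat > h.py <<'E'
from station import env
import cv2,numpy as np
def ray(n,u,v,z,p=None):
    p=p or env.camera_params(n);K=np.array(p["mtx"]);T=np.array(p["world_to_cam"]);R=T[:3,:3];c=-R.T@T[:3,3]
    d=np.linalg.solve(K,[u,v,1.]);d=R.T@(d*[1,-1,-1]);return c+d*(z-c[2])/d[2]
def pix(n,P,p=None):
    p=p or env.camera_params(n);T=np.array(p["world_to_cam"]);q=T[:3,:3]@P+T[:3,3];q=np.array(p["mtx"])@(q*[1,-1,-1]);return q[:2]/q[2]
def big(c): x,w,h=(int(np.median(c[:,0,i])) for i in (0,1,1));return x
E
python3 - <<'E'
from h import *
t=cv2.imread("pics/top0.png");s=cv2.imread("pics/scene0.png")
a=cv2.resize(t[120:290,200:430],None,fx=3,fy=3,interpolation=cv2.INTER_CUBIC)[:510]
b=cv2.resize(s[105:205,300:375],None,fx=4,fy=4,interpolation=cv2.INTER_CUBIC)
cv2.imwrite("pics/crop_top.png",a);cv2.imwrite("pics/crop_sc.png",b)
h=cv2.cvtColor(t,cv2.COLOR_BGR2HSV)
for nm,lo,hi in(("yel",(18,110,60),(35,255,255)),("red",(0,130,60),(8,255,255)),("blue",(105,120,40),(125,255,255))):
    m=cv2.inRange(h,lo,hi);m[:,:200]=0;m[:140]=0;m[220:]=0;m[:,430:]=0
    n,l,st,c=cv2.connectedComponentsWithStats(m)
    for i in range(1,n):
        if st[i,4]>60: print(nm,st[i],c[i].round(1))
print("small cap",ray("top",307.5,233,.12),"big cap",ray("top",316.5,267,.16))
print("scene small foot",ray("scene",340,183,0.0), "cap", ray("scene",340,154,.12))
print("scene big foot",ray("scene",334,160,0.0), "cap", ray("scene",334.5,125,.16))
E
```

```text
yel [231 169  31  26 562] [246.1 182. ]
red [372 170  15  23 155] [377.6 180.5]
red [386 172  17  23 141] [396.5 183.6]
blue [362 164  50  41 699] [386.2 187.4]
blue [220 166  48  36 543] [243.  188.1]
blue [241 179  13  10  96] [247.2 183.7]
blue [380 179  13  11 102] [386.  184.3]
small cap [0.43593675 0.023069   0.12      ] big cap [ 0.35939877 -0.00641961  0.16      ]
scene small foot [0.44246742 0.03029955 0.        ] cap [0.44133214 0.02649104 0.12      ]
scene big foot [ 0.35807606 -0.00379992  0.        ] cap [ 0.37581257 -0.00214816  0.16      ]
```

View pics/crop_top.png

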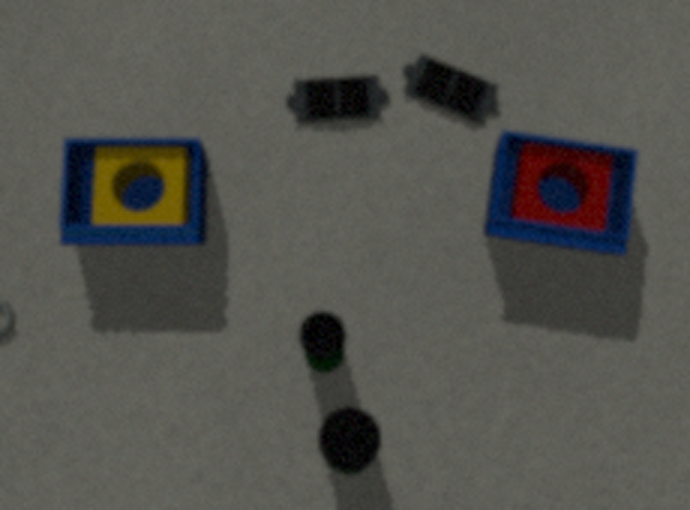

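View pics/crop_sc.png

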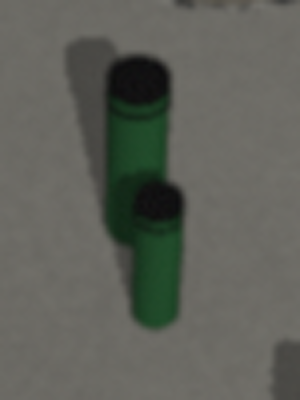

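The crops confirm it. The smaller, thinner tube is in front at top px (308,233), about (0.439, 0.025); the larger one is behind it at about (0.363, -0.005). I'll grasp the smaller one with the fingers closing across the line joining the two tubes, and the present wrist angle already suits that.

Call:
{"name": "play_rows", "arguments": {
  "deltas": [
    [100, 0.1, -0.1, 0, 0],
    [100, 0.25, -0.25, 0, 0],
    [100, 0.4, -0.4, 0, 0],
    [100, 0.55, -0.55, 0, 0],
    [100, 0.7, -0.7, 0, 0],
    [100, 0.85, -0.85, 0, 0],
    [100, 1, -1, 0, 0],
    [100, 1, -1, 0, 0]
  ]
}}

```text
time: 1.1
tcp_pos: [0.2839, -0.2543, 0.2422]
ee_rot: [-0.0, 0.99, 0.143, 0.0]
force: [-0.1, -0.2, -0.2]
opening: 0.0851
grasp_force: 0.0
```

Call:
{"name": "play_rows", "arguments": {
  "deltas": [
    [100, 0.15, -0.15, 0, 0],
    [100, 0.3, -0.3, 0, 0],
    [100, 0.45, -0.45, 0, 0],
    [100, 0.6, -0.6, 0, 0],
    [100, 0.75, -0.75, 0, 0],
    [100, 0.9, -0.9, 0, 0],
    [100, 0.95, -0.95, 0, 0],
    [100, 0.95, -0.95, 0, 0]
  ]
}}

```text
time: 2.1
tcp_pos: [0.4123, -0.0208, 0.2419]
ee_rot: [0.0, 0.99, 0.142, -0.001]
force: [-0.7, -0.5, -0.7]
opening: 0.0856
grasp_force: 0.0
```

```bash
python3 - <<'E'
from h import *
s=env.read_state();p=env.camera_params("wrist");im=env.read_camera("wrist");cv2.imwrite("pics/w1.png",im)
print(s["time"],s["tcp_pos"],s["ee_rot"],s["force"],s["joint_positions"])
T=np.array(p["world_to_cam"]);print(-T[:3,:3].T@T[:3,3],np.array(p["mtx"]).round(1).tolist())
for q in((.439,.025,.12),(.439,.025,0),(.363,-.005,.16)): print(pix("wrist",np.array(q),p))
np.save("p1.npy",T)
E
```

```text
2.1 [ 0.41225744 -0.02079544  0.24194163] [ 1.40999734e-04  9.89902590e-01  1.41748276e-01 -5.18926143e-04] [-0.6614454  -0.50200892 -0.74691328] [-1.39546692e-01 -2.72218942e-01  1.70113248e+00 -5.65216965e-04
  1.71359761e+00  1.14671481e+00]
[0.48614578 0.00282226 0.37285619] [[351.2, 0.0, 320.2], [0.0, 351.2, 195.6], [0.0, 0.0, 1.0]]
[272.37971096 141.83135922]
[287.2873373  124.10121553]
[280.79591067 270.33694553]
```

View pics/w1.png

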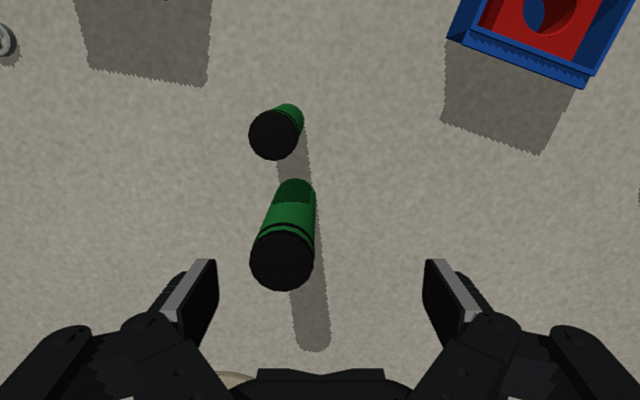

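Wrist view: the small cap is centred at (274,134.5), putting the tube at about (0.443, 0.0255). The big cap is at (282,260), and the red hole is partly visible at the top right near (548,12). I'll move over the tube, then descend.

Call:
{"name": "play_rows", "arguments": {
  "deltas": [
    [100, 0.1, -0.09, 0, 0],
    [100, 0.21, -0.18, 0, 0],
    [100, 0.21, -0.18, 0.1, 0],
    [100, 0.21, -0.18, 0.2, 0],
    [100, 0.21, -0.18, 0.3, 0],
    [100, 0.21, -0.18, 0.35, 0],
    [100, 0.21, -0.18, 0.35, 0],
    [100, 0.21, -0.18, 0.35, 0]
  ]
}}

```text
time: 3.15
tcp_pos: [0.4428, 0.0255, 0.1732]
ee_rot: [0.0, 0.99, 0.141, 0.001]
force: [-0.1, -0.7, 0.3]
opening: 0.0852
grasp_force: 0.0
```

```bash
python3 - <<'E'
from h import *
F=[]
for i in range(8):
    s=env.read_state();F.append(s["force"]);p=env.camera_params("wrist");im=env.read_camera("wrist")
cv2.imwrite("pics/w2.png",im)
print(s["time"],s["tcp_pos"],s["ee_rot"],np.mean(F,0),np.std(F,0))
h=cv2.cvtColor(im,cv2.COLOR_BGR2GRAY);c=np.array([.443,.0255,.12]);u,v=pix("wrist",c,p);print(u,v)
R=int(351*.018/( -(np.array(p["world_to_cam"])@np.r_[c,1])[2]));print(R)
m=cv2.inRange(h,0,30);x0,y0=int(u-1.8*R),max(0,int(v-1.8*R));w=m[y0:int(v+1.8*R),x0:int(u+1.8*R)]
n,l,st,cc=cv2.connectedComponentsWithStats(w)
i=1+np.argmax(st[1:,4]);print(st[i],cc[i]+[x0,y0],ray("wrist",*(cc[i]+[x0,y0]),.12,p))
E
```

```text
3.5 [0.44255897 0.02593302 0.1724979 ] [8.96197456e-05 9.89941849e-01 1.41474713e-01 1.82374740e-04] [-0.0229382  -0.3956446   0.02478666] [0.53801974 0.47699397 0.41797605]
324.8111394706582 228.598263549353
31
[  24   18   61   94 3763] [326.39011427 232.46771193] [0.44097925 0.0239734  0.12      ]
```

View pics/w2.png

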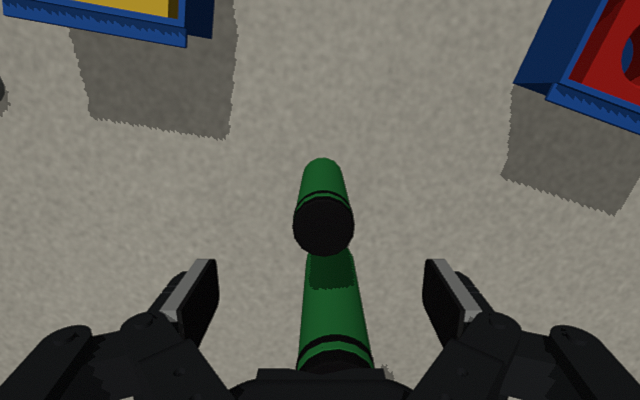

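The small cap is at (323.5,226), midway between the pads and within 2 mm of the estimate. I'll descend and close.

Call:
{"name": "play_rows", "arguments": {
  "deltas": [
    [100, 0, 0, 0.1, 0],
    [100, 0, 0, 0.2, 0],
    [100, 0, 0, 0.3, 0],
    [100, 0, 0, 0.4, 0],
    [100, 0, 0, 0.455, 0],
    [100, 0, 0, 0.455, 0],
    [60, 0, 0, 0.455, 0],
    [50, 0, 0, 0.455, 0]
  ]
}}

```text
time: 4.55
tcp_pos: [0.443, 0.0259, 0.0821]
ee_rot: [0.0, 0.99, 0.141, 0.001]
force: [-0.4, -0.0, -0.0]
opening: 0.0517
grasp_force: 0.0
```

Call:
{"name": "play_rows", "arguments": {
  "deltas": [
    [40, 0, 0, 0, 0],
    [30, 0, 0, 0, 0],
    [20, 0, 0, 0, 0],
    [20, 0, 0, 0, 0],
    [20, 0, 0, 0, 0],
    [20, 0, 0, 0, 0],
    [20, 0, 0, 0, 0],
    [20, 0, 0, 0, 0]
  ]
}}

```text
time: 5.55
tcp_pos: [0.443, 0.0257, 0.082]
ee_rot: [0.0, 0.99, 0.141, 0.001]
force: [1.0, -1.2, 6.2]
opening: 0.035
grasp_force: 59.6
```

Call:
{"name": "play_rows", "arguments": {
  "deltas": [
    [20, 0, 0, -0.03, 0],
    [20, 0, 0, -0.06, 0],
    [20, 0, 0, -0.09, 0],
    [20, 0, 0, -0.115, 0],
    [20, 0, 0, -0.115, 0],
    [20, 0, 0, -0.115, 0],
    [20, 0, 0, -0.115, 0],
    [20, 0, 0, -0.115, 0]
  ]
}}

```text
time: 6.55
tcp_pos: [0.4424, 0.0259, 0.1041]
ee_rot: [0.0, 0.99, 0.141, -0.0]
force: [1.3, -0.5, -2.7]
opening: 0.035
grasp_force: 59.7
```

```bash
python3 - <<'E'
from h import *
F=[]
for i in range(30):
    s=env.read_state();F.append(s["force"]);p=env.camera_params("wrist");im=env.read_camera("wrist" if i!=29 else "top")
    if i==28: cv2.imwrite("pics/w3.png",im)
cv2.imwrite("pics/t3.png",im)
F=np.array(F);print(s["time"],s["tcp_pos"],s["opening"],s["grasp_force"],F.mean(0),F.std(0),F[:10].mean(0))
# hole positions, from the first top picture: ellipse of the hole mouth inside the block colour
t=cv2.imread("pics/top0.png")
b=cv2.resize(t[160:210,215:420],None,fx=3.9,fy=3.9,interpolation=cv2.INTER_CUBIC);cv2.imwrite("pics/holes.png",b)
for q in((387,182.5),(246,181.5)):
    P=ray("top",*q,.05);print(P,[pix("top",P+np.array(d)).round(1).tolist() for d in((.022,0,0),(-.022,0,0),(0,.022,0),(0,-.022,0))])
E
```

```text
8.0 [0.44245897 0.02588576 0.10428724] 0.03481928662801193 59.6999729052186 [ 0.21022805 -0.15655242 -1.41647971] [0.61429218 0.57374001 0.60478651] [ 0.23550292 -0.37990785 -1.19203139]
[ 0.59742414 -0.16140308  0.05      ] [[387.6, 174.3], [386.4, 190.8], [378.4, 181.5], [395.6, 183.5]]
[0.55875096 0.19744261 0.05      ] [[247.3, 173.3], [244.7, 189.8], [237.5, 180.5], [254.5, 182.5]]
```

View pics/w3.png

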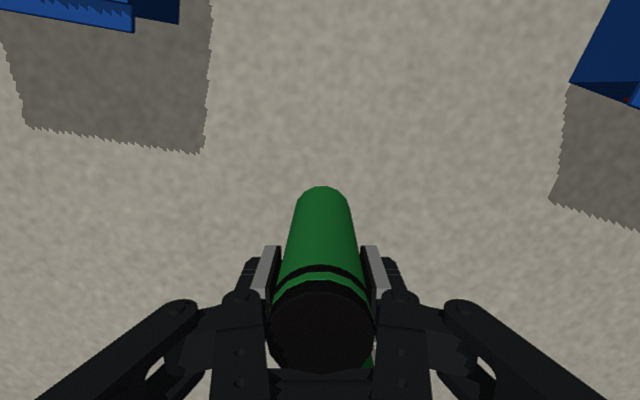

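The tube is lifted clear. The load averages 1.44 ± 0.2 N against the baseline, so it is a light set and goes in the yellow cup. I'll raise it and carry it to just short of the yellow bin for a close look at the hole.

Call:
{"name": "play_rows", "arguments": {
  "deltas": [
    [20, 0, 0, -0.15, 0],
    [20, 0, 0, -0.3, 0],
    [20, 0.05, -0.1, -0.39, 0],
    [20, 0.15, -0.25, -0.39, 0],
    [20, 0.3, -0.4, -0.39, 0],
    [20, 0.45, -0.6, -0.39, 0],
    [20, 0.5, -0.66, -0.39, 0],
    [20, 0.5, -0.66, -0.39, 0]
  ]
}}

```text
time: 9.05
tcp_pos: [0.5014, 0.1809, 0.1818]
ee_rot: [0.0, 0.99, 0.142, -0.0]
force: [0.9, -0.3, -1.2]
opening: 0.0346
grasp_force: 60.3
```

```bash
python3 - <<'E'
from h import *
env.read_camera("wrist");env.read_camera("wrist")
s=env.read_state();p=env.camera_params("wrist");im=env.read_camera("wrist");cv2.imwrite("pics/w4.png",im)
np.savez("p4.npz",mtx=p["mtx"],world_to_cam=p["world_to_cam"])
print(s["time"],s["tcp_pos"],s["ee_rot"],pix("wrist",np.array([.559,.1975,.05]),p))
E
```

```text
9.15 [0.50129442 0.17969665 0.18213422] [ 3.03426768e-04  9.89996081e-01  1.41094300e-01 -2.58095879e-04] [321.48531566 109.71023619]
```

View pics/w4.png

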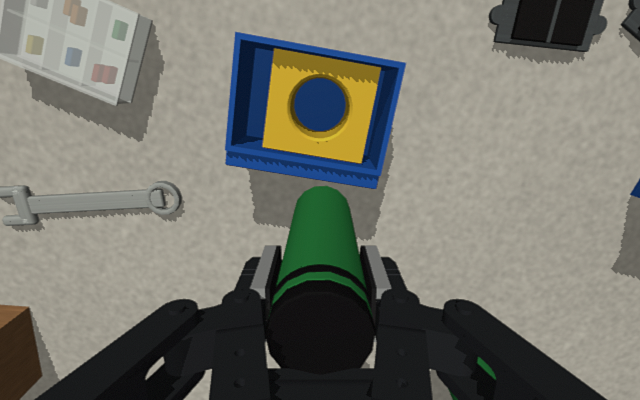

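The yellow hole mouth is centred at about (320,105.5), radius 32 px, and the tube foot's far edge is at (322,187).

```bash
python3 - <<'E'
from h import *
z=np.load("p4.npz");p={k:z[k] for k in z};im=cv2.imread("pics/w4.png")
c=im[65:150,275:365];h=cv2.cvtColor(c,cv2.COLOR_BGR2HSV);b=cv2.inRange(h,(100,80,30),(130,255,255))
n,l,st,cc=cv2.connectedComponentsWithStats(b);i=[j for j in range(1,n) if st[j,4]>800];print(st[i],cc[i]+[275,65])
H=ray("wrist",320.3,105.5,.05,p);print("hole",H)
tcp=np.array([.5013,.1797]);ex=np.array([.9602,.2794]);ey=np.array([.2794,-.9602])
th=np.linspace(0,6.3,200);E=np.array([pix("wrist",np.r_[tcp+.018*(np.cos(t)*ex+np.sin(t)*ey),.100],p) for t in th])
print("foot far edge",E[E[:,1].argmin()],"hole circle",[pix("wrist",H+np.r_[.024*d,0],p).round(1).tolist() for d in(ex,-ex,ey,-ey)])
for r in(.02,.022): print([ (H[:2]-tcp)@e/.2 for e in(ex,ey)])
E
```

```text
[[  19   13   52   53 2118]] [[319.36024551 104.06798867]]
hole [0.56162088 0.19915781 0.05      ]
foot far edge [323.37108329 184.14771766] hole circle [[320.2, 70.5], [320.4, 138.6], [353.3, 105.4], [287.3, 105.6]]
[np.float64(0.31678312587534313), np.float64(-0.009148677432095955)]
[np.float64(0.31678312587534313), np.float64(-0.009148677432095955)]
```

Call:
{"name": "play_rows", "arguments": {
  "deltas": [
    [20, 0.08, 0, 0, 0],
    [20, 0.18, 0, 0, 0],
    [20, 0.28, -0.005, 0, 0],
    [20, 0.325, -0.005, 0.06, 0],
    [20, 0.325, -0.005, 0.14, 0],
    [20, 0.325, -0.005, 0.22, 0],
    [20, 0.325, -0.005, 0.25, 0],
    [20, 0.325, -0.005, 0.26, 0]
  ]
}}

```text
time: 10.2
tcp_pos: [0.5633, 0.1997, 0.1298]
ee_rot: [0.0, 0.99, 0.141, -0.0]
force: [0.3, 0.4, -2.4]
opening: 0.0349
grasp_force: 60.3
```

Call:
{"name": "play_rows", "arguments": {
  "deltas": [
    [20, 0, 0, 0.003, 0],
    [20, 0, 0, 0.006, 0],
    [20, 0, 0, 0.009, 0],
    [20, 0, 0, 0.012, 0],
    [20, 0, 0, 0.015, 0],
    [20, 0, 0, 0.018, 0],
    [20, 0, 0, 0.02, 0],
    [20, 0, 0, 0.02, 0]
  ]
}}

```text
time: 11.2
tcp_pos: [0.5636, 0.1998, 0.1262]
ee_rot: [0.0, 0.99, 0.141, -0.0]
force: [0.2, -0.2, -1.3]
opening: 0.0348
grasp_force: 60.3
```

The foot is 6 mm below the cup top with no contact force, so it is in the hole. I'll lower it gently.

Call:
{"name": "play_rows", "arguments": {
  "deltas": [
    [20, 0, 0, 0.02, 0],
    [20, 0, 0, 0.045, 0],
    [20, 0, 0, 0.07, 0],
    [20, 0, 0, 0.095, 0],
    [20, 0, 0, 0.12, 0],
    [20, 0, 0, 0.145, 0],
    [20, 0, 0, 0.165, 0],
    [20, 0, 0, 0.175, 0]
  ]
}}

```text
time: 12.2
tcp_pos: [0.5636, 0.1998, 0.0909]
ee_rot: [0.0, 0.99, 0.141, -0.0]
force: [0.2, -1.4, -0.4]
opening: 0.0349
grasp_force: 60.4
```

Call:
{"name": "play_rows", "arguments": {
  "deltas": [
    [20, 0, 0, 0.005, 0],
    [20, 0, 0, 0.01, 0],
    [20, 0, 0, 0.015, 0],
    [20, 0, 0, 0.02, 0],
    [20, 0, 0, 0.022, 0],
    [20, 0, 0, 0.024, 0],
    [20, 0, 0, 0.024, 0],
    [20, 0, 0, 0.024, 0]
  ]
}}

```text
time: 13.2
tcp_pos: [0.5636, 0.1997, 0.0864]
ee_rot: [0.0, 0.99, 0.141, -0.0]
force: [-1.0, -1.2, -1.0]
opening: 0.0348
grasp_force: 60.4
```

Call:
{"name": "play_rows", "arguments": {
  "deltas": [
    [20, 0, 0, 0.001, 0],
    [20, 0, 0, 0.002, 0],
    [20, 0, 0, 0.003, 0],
    [20, 0, 0, 0.004, 0],
    [20, 0, 0, 0.005, 0],
    [20, 0, 0, 0.006, 0],
    [20, 0, 0, 0.007, 0],
    [20, 0, 0, 0.007, 0]
  ]
}}

```text
time: 14.2
tcp_pos: [0.5639, 0.1998, 0.0861]
ee_rot: [-0.0, 0.99, 0.141, 0.0]
force: [-3.6, -1.5, 6.1]
opening: 0.0348
grasp_force: 60.9
```

Floor contact, with +6 N at TCP z 0.086, exactly where the floor should be. I'll release and retreat.

Call:
{"name": "play_rows", "arguments": {
  "deltas": [
    [45, 0, 0, 0, 0],
    [55, 0, 0, 0, 0],
    [70, 0, 0, 0, 0],
    [85, 0, 0, 0, 0],
    [100, 0, 0, 0, 0],
    [100, 0, 0, 0, 0],
    [100, 0, 0, 0, 0],
    [100, 0, 0, 0, 0]
  ]
}}

```text
time: 15.2
tcp_pos: [0.5636, 0.1998, 0.0851]
ee_rot: [0.0, 0.99, 0.141, 0.0]
force: [0.0, -0.3, -0.7]
opening: 0.0852
grasp_force: 0.0
```

Call:
{"name": "play_rows", "arguments": {
  "deltas": [
    [100, 0, 0, -0.05, 0],
    [100, 0, 0, -0.15, 0],
    [100, 0, 0, -0.3, 0],
    [100, 0, 0, -0.45, 0],
    [100, 0, 0, -0.6, 0],
    [100, -0.2, 0, -0.7, 0],
    [100, -0.4, 0, -0.7, 0],
    [100, -0.4, 0, -0.7, 0]
  ]
}}

```text
time: 16.2
tcp_pos: [0.4855, 0.1771, 0.2272]
ee_rot: [-0.0, 0.99, 0.141, 0.001]
force: [-0.3, 1.5, -0.1]
opening: 0.0852
grasp_force: 0.0
```

```bash
python3 - <<'E'
from h import *
s=env.read_state();im=env.read_camera("wrist");cv2.imwrite("pics/w5.png",im)
print(s["time"],s["tcp_pos"],s["force"],s["opening"])
E
```

```text
16.2 [0.48547204 0.17708894 0.22716965] [-0.28529014  1.47526472 -0.13064082] 0.08517790877324281
```

View pics/w5.png

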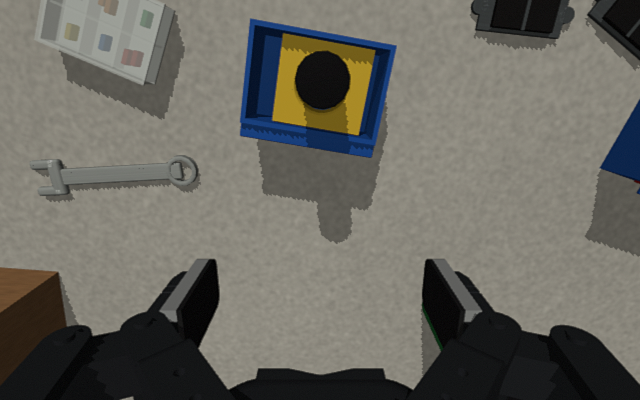

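The tube's cap, at (322,80), sits over the yellow cup's hole and stands upright. The gripper is clear and the bystanders are untouched, so I'm handing in.

```bash
python3 -c "
from station import env
print(env.read_state()['force']);print(env.close_job())"
```

```text
[0.5666517  0.00374859 0.0534486 ]
the job is handed in; nothing more can be done
None
```

The tube weighed about 1.4 N, so it is a light set; I filed it upright on the floor of the yellow cup, let go, backed the gripper clear and handed the job in at about 16 s of the 54 s allowed.

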